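# Refit a microscope's stage plate on its studs and close the clip

### The job

Pick up the loose steel stage plate by its rib and fit it on the grey microscope stage bed: slide it gently over the two studs, feeling for the moment its holes drop over them, until it lies flush on the bed. Then swing the bed's clip fully round over the plate's edge, never pressing or striking the plate hard against the bed (stay under 50 N). Leave the other things on the desk where they are.

Things in the scene. Friction and masses are not known exactly. Their poses are not given: they have to be found in the camera images.
- bed: Grey stage bed fixed to the desk, a flat block 180 (its x) x 240 (its y) x 28 mm; origin at the centre of its underside, z up; its flat top is 28 mm above the desk. A straight slot runs along y in the middle of the top, with two studs in it; a flat clip is pivoted near the (-x, +y) corner.
- slot_mid (a point): Middle of the bed's slot, on the bed's top. Two steel studs, 8 mm across, flat tips with a small bevel, stand 8 mm above the top, 64 mm apart along the bed's y, on a carriage clamped firmly in the slot: the studs' midpoint lies anywhere from -18 to +18 mm along y from this point, differs every time and is not measured; find it by eye and by feel. Across (x) they are centred.
- plate: Loose dark steel stage plate, 80 (its x) x 100 (its y) x 6 mm, 0.15 to 0.31 kg; origin at the centre of its underside, z up. Two through holes at x = 0, y = -32 and +32 mm, 13 mm wide in x, 10 mm in y (fits either way round), its y along the bed's y. On the studs its underside is 36 mm above the desk, dropped home 28 mm.
- rib_top (a point): Centre of the top of the rib by which the plate is held: it stands in the middle of the plate, 12 mm thick in the plate's x, 46 mm long in its y, top 36 mm above the plate's underside (30 mm above its upper face).
- clip_pivot (a point): The clip's vertical pivot axis, at x = -30, y = +90 mm of the bed, 44 mm above the desk.
- clip_peg (a point): Centre of the top of the clip's upright black peg: 12 mm in diameter, 26 mm tall, on the clip bar 55 mm from the pivot; its top is 68 mm above the desk. The bar is 12 mm wide, 5 mm thick, reaches 66 mm from the pivot; its underside, 37 mm above the desk, clears a plate that is home by 3 mm but strikes one still lying on the studs.
- clip (a joint): Angle of the clip about its pivot, rad. 0: parked, bar along the bed's -x. Grows anticlockwise seen from above to a stop at 1.571: closed, bar along the bed's -y, over the plate's edge. Starts at 0 to 0.3; held only by light friction (about 1 N at the peg), stays where it is left.
- specimen_jar: Bystander: closed specimen jar, 36 mm across, 60 mm tall; origin at its underside's centre.
- slide_box: Bystander: grey box for glass slides, 85 x 35 x 30 mm; origin at its underside's centre.
- eraser: Bystander: white eraser, 45 x 20 x 12 mm; origin at its underside's centre.
- water_bottle: Bystander: clear water bottle, 64 mm across, 200 mm tall; origin at its underside's centre.
- screwdriver: Bystander: screwdriver lying on the desk, 150 mm long; origin at its middle, on the desk.
- petri_dish: Bystander: shallow glass dish with lid, 60 mm across, 14 mm tall; origin at its underside's centre.
- stapler: Bystander: grey and black stapler, 130 x 36 x 41 mm; origin at its underside's centre.
Not all that is in view belongs to the job. What is meant by the plate is not purple or white, and is the smaller of those in its own colour.

How it is judged:
By the outcome, as a careful person would: the job done as asked, in the order asked, and still so for the second after the job is handed in, with the robot touching nothing.
It also fails if it takes over 72 s, if anything falls off the work surface, if the arm or the gripper's body presses on something with over 40 N, if the wrist force passes 120 N, or if a joint passes its speed limit or range.

### The arm

A 6-joint arm with a two-finger parallel gripper is mounted at the origin on the work surface. World frame = base frame: x ahead of the robot, y to its left, z up, the work surface at z = 0. Lengths are in m, angles in rad, forces in N, time in s.
With the tool pointing down it reaches from about 0.35 to 0.85 m from the base axis. Payload 8.1 kg.
Tool frame: the origin (TCP) lies at the very end of the fingers, on their centre line; the grasp point (between the pads) lies 19 mm behind it; z points along the fingers, y is the direction in which the jaws open and shut (so a half turn about z gives the same grasp; the last joint's range is limited). The gripper opens to 93 mm and grips with 3 to 60 N. Pads are 15 mm wide; open, the fingers measure 128 mm over their backs; the gripper's body (75 mm by 188 mm) begins 65 mm behind the grasp point.
Start: joints at [-1.391, 0.13, 1.488, -0, 1.523, -0.085], TCP at [0.157, -0.579, 0.219] pointing down, gripper open.
Joint ranges: [-2.96, 2.96], [-0.89, 2.26], [0.02, 2.5], [-1.34, 4.48], [0, 2.73], [-2.66, 2.66]. Speed limits (rad/s): [2.39, 2.39, 2.79, 3.14, 3.14, 3.14].

### API

Orientations are given as a rotation vector (axis times angle).
In Python, from plant import robot gives the robot as it stands.
- The arm moves only by the tool jog_arm, never from a script. Its argument "commands" is a list of rows, each a list of 3 entries, a list of its own where there are three numbers: the shift along the world's x, y, z scaled (see below), then the turn, a rotation vector about the world's x, y, z scaled (see below), then the closure, from -1 (fully open) to 1 (shut), so that 0 is half open. In form: [[[tx, ty, tz], [ax, ay, az], hand], ...]. A call has 1 to 10 rows; each row is the pose to reach, as a shift and turn from the pose measured when the call began, turning the shorter way round; what a row does not reach only later rows make up. The controller multiplies each number of a shift by 0.6 m and each number of a turn by 2 pi rad. A row lasts 1/8 s, in which the tool goes at most 62.5 mm and 10.7 degrees, less where a joint would pass 70% of its speed; a pose out of reach is approached as far as the arm can. A call with a number of a shift or a turn outside -1 to 1 is refused whole. A call with a gripper value outside its range is refused whole. The fingers move at their own pace and stop on an object; "newtons" is the grip in N (left out, the last holds). Time passes only in rows, so rows that repeat a pose let the fingers close. It gives the time, the measured TCP pose, the force and the opening at its end, in the units of the state.
- robot.read_state(): the state, without advancing time (a new reading comes with each control period).
- robot.read_camera(name): name is "scene" or "top" or "wrist"; returns a dict with "pixels" (480x640x3 uint8, red, green, blue), "fovy" (degrees; the focal length in pixels is half the picture's height over the tangent of half this angle, whatever the lens; pixels are square), "cx", "cy" (the principal point, pixels), "distortion" ([k1, k2, p1, p2, k3] as OpenCV has them; the pictures are not rectified), "rvec" (rotation vector, rad) and "tvec" (3), from world to camera coordinates, as OpenCV has them; the wrist camera has in their place "tool_from_camera" (4x4, takes a point from camera to tool coordinates, whose origin is the TCP and whose axes are the flange's). Camera axes: x right, y down, z forward; pixel columns grow to the right and rows downward; lengths in m; the calibration is good to about 2 mm. A picture is of the moment at which its call begins: read the wrist's pose just before it. There is no depth.
- robot.close_job(): hands the job in, once; it reports no verdict.
Trained networks look in the newest picture that a camera, given by its name, has taken for a name from the list of things; names that differ only in an ending like _2 or _b are one class to them, and where a whole thing is asked for, a point or a joint stands for the part that bears it (a point fixed in the world has none). Each returns a list of dicts, best first, with "p" (0 to 1); they miss things now and then, are a little off and sometimes report something else, mostly with a low value. They report only what shows in the picture. A call takes as long as a camera call. They do not tell look-alikes from the thing itself.
- robot.trace(camera, name): "pixels" (480x640 bool, what is visible of it) and "uv" ([column, row] in pixels, amid what is visible of it).
The state is a dict: "t": time; "q": joint angles; "dq": joint speeds; "joint_torque": joint torques, N m; "tool_pos": TCP position; "orientation": TCP orientation; "force": force on the tool from outside, world axes, zero at the start; "wrist_torque": the same for the moment, N m; "opening": finger opening in m.
Only numpy, scipy, OpenCV 4.12 (cv2) and the standard library are available. Lean on these libraries where they do the work, as an engineer would, in place of code of your own. Each camera call takes 0.05 s, during which the arm holds its last target.

## Working session

There is one attempt and no reset: what is moved stays moved. The work goes in short steps, Python scripts to look and compute and a tool call to move; the robot and the scene stay as the last step left them, time stands still between calls to the robot, and variables do not carry over. Pictures are saved under pics/ and viewed, and the job is handed in when it is done.

Besides the shell and the picture viewer there is one more tool, called after ">>>" as name([rows], argument=value, ...), one row to a line, values as JSON. jog_arm: Moves the arm, as the interface text tells. Shifts and turns lie within -1 to 1; 1 stands for 0.6 m of shift or 2 pi rad of turn. Its arguments: {"type":"object","properties":{"commands":{"type":"array"},"newtons":{"type":"number"}},"required":["commands"]}

```bash
mkdir -p pics; ls; python3 - <<'E'
from plant import robot
import cv2,numpy as np
print(robot.read_state())
for n in ("scene","top","wrist"):
    c=robot.read_camera(n)
    cv2.imwrite(f"pics/a_{n}.png",c["pixels"][:,:,::-1])
    print(n,{k:v for k,v in c.items() if k!="pixels"})
E
```

```text
pics
{'t': 0.0, 'q': array([-1.39138944e+00,  1.31159824e-01,  1.48926149e+00, -1.55835001e-05,
        1.52299644e+00, -8.54149451e-02]), 'dq': array([ 1.61513778e-04, -3.38771032e-04,  8.03595336e-05,  3.10146715e-04,
       -5.30989156e-04,  8.05125299e-04]), 'joint_torque': array([ 1.49714029e-03, -5.59842360e+01, -4.91759598e+01,  7.69302808e-02,
        3.55492299e-02, -1.22883707e-04]), 'tool_pos': array([ 0.15694872, -0.57852522,  0.21759802]), 'orientation': array([-3.11228608e+00, -4.14527268e-01,  1.59011785e-04]), 'force': array([-0.40813732,  0.01136609,  0.33015193]), 'wrist_torque': array([ 1.31863527e-02, -9.77517569e-03,  3.81643075e-05]), 'opening': 0.09305050908921328}
scene {'fovy': 44.03253347555798, 'cx': 317.9410980459426, 'cy': 225.75827504413664, 'distortion': array([-0.01646097,  0.        ,  0.        ,  0.        ,  0.        ]), 'rvec': array([ 2.03324639,  1.12494176, -0.51188779]), 'tvec': array([-0.28664924, -0.23880756,  1.82382565])}
top {'fovy': 42.4999963424702, 'cx': 322.22132856261925, 'cy': 235.50890569028687, 'distortion': array([0.06620623, 0.        , 0.        , 0.        , 0.        ]), 'rvec': array([ 2.13464897, -2.10382727,  0.18832559]), 'tvec': array([-0.00252796,  0.52618964,  1.44210591])}
wrist {'fovy': 70.90638881225804, 'cx': 313.14453718559156, 'cy': 235.51560772651828, 'distortion': array([-0.0649067,  0.       ,  0.       ,  0.       ,  0.       ]), 'tool_from_camera': array([[ 1.04501285e-04, -9.63077947e-01, -2.69222691e-01,
         7.35956766e-02],
       [ 9.99999977e-01,  1.50597615e-04, -1.50566652e-04,
         1.04911825e-03],
       [ 1.85551718e-04, -2.69222669e-01,  9.63077941e-01,
        -1.65834944e-01],
       [ 0.00000000e+00,  0.00000000e+00,  0.00000000e+00,
         1.00000000e+00]])}
```

View pics/a_top.png

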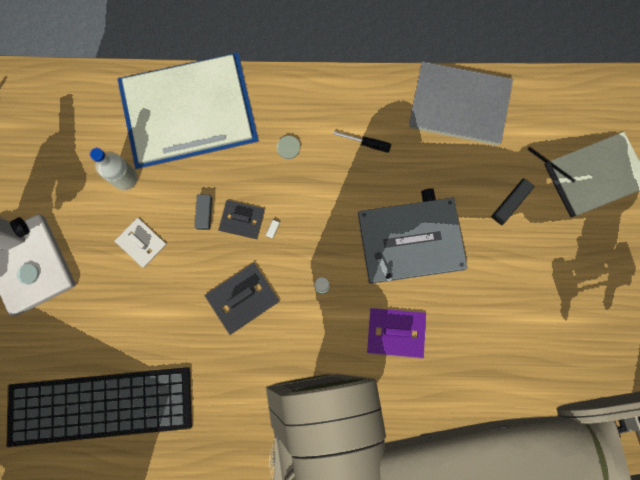

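View pics/a_scene.png

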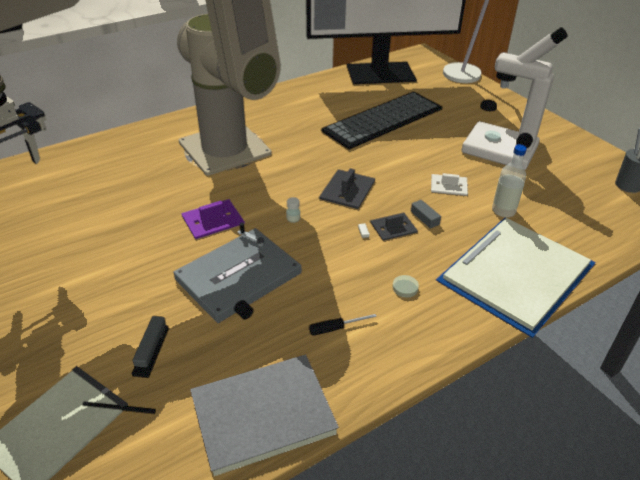

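View pics/a_wrist.png

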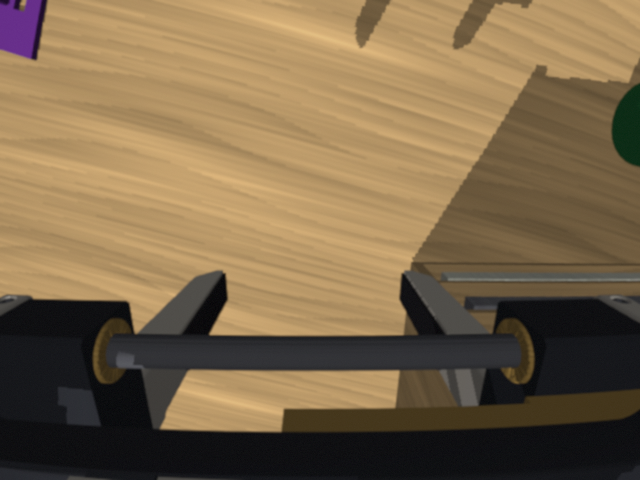

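```bash
cat > h.py <<'E'
from plant import robot
import cv2,numpy as np
def cam(n):
    s=robot.read_state(); c=robot.read_camera(n)
    f=240/np.tan(np.radians(c["fovy"])/2)
    c["K"]=np.array([[f,0,c["cx"]],[0,f,c["cy"]],[0,0,1]])
    if n=="wrist":
        T=np.eye(4);T[:3,:3]=cv2.Rodrigues(s["orientation"])[0];T[:3,3]=s["tool_pos"]
        W=T@c["tool_from_camera"]; I=np.linalg.inv(W)
        c["R"]=I[:3,:3];c["t"]=I[:3,3]
    else:
        c["R"]=cv2.Rodrigues(c["rvec"])[0];c["t"]=np.array(c["tvec"])
    return c
def proj(c,P):
    return cv2.projectPoints(np.array(P,float).reshape(-1,1,3),cv2.Rodrigues(c["R"])[0],c["t"],c["K"],c["distortion"])[0][:,0]
def unproj(c,uv,z):
    u=cv2.undistortPoints(np.array(uv,float).reshape(-1,1,2),c["K"],c["distortion"])[:,0]
    d=np.c_[u,np.ones(len(u))]@c["R"]; o=-c["R"].T@c["t"]
    z=np.broadcast_to(z,len(d))
    return o+d*((z-o[2])/d[:,2])[:,None]
def rz(a):
    return np.array([[np.cos(a),-np.sin(a),0],[np.sin(a),np.cos(a),0],[0,0,1]])
def save(name,c,box=None,s=1,pts=None):
    im=c["pixels"][:,:,::-1].copy()
    if box is None: box=(0,0,640,480)
    x0,y0,x1,y1=box
    im=cv2.resize(im[y0:y1,x0:x1],None,fx=s,fy=s,interpolation=cv2.INTER_CUBIC)
    if pts is not None:
        for p in pts:
            cv2.circle(im,(int((p[0]+.5-x0)*s),int((p[1]+.5-y0)*s)),2,(0,0,255),-1)
    cv2.imwrite("pics/"+name,im)
E
python3 - <<'E'
from h import *
c=cam("top")
for n in ["bed","plate","rib_top","clip_peg","clip_pivot","clip","slide_box","eraser","specimen_jar","petri_dish","slot_mid"]:
    try:
        for d in robot.trace("top",n)[:5]:
            m=d["pixels"].astype(np.uint8)
            r=cv2.minAreaRect(cv2.findNonZero(m)) if m.any() else None
            print(n,round(d["p"],2),np.round(d["uv"],1),unproj(c,[d["uv"]],0.0)[0].round(3),m.sum(),r)
    except Exception as e: print(n,e)
save("top_plate.png",c,(180,180,300,350),3.5)
save("top_bed.png",c,(340,180,480,290),5)
E
```

```text
bed 0.86 [413.  238.8] [ 0.53 -0.22  0.  ] 7448 ((410.64263916015625, 234.97483825683594), (87.18230438232422, 99.63692474365234), 79.99201965332031)
plate 0.9 [241. 218.] [0.577 0.21  0.   ] 1278 ((241.47059631347656, 219.61764526367188), (40.01837158203125, 33.46991729736328), 14.03624439239502)
plate 0.64 [239.7 298.8] [0.375 0.205 0.   ] 2734 ((241.7534942626953, 298.1429138183594), (47.40898895263672, 60.52845764160156), 57.17145919799805)
plate 0.6 [396.9 331.1] [ 0.303 -0.179  0.   ] 2519 ((396.317138671875, 332.92608642578125), (56.265220642089844, 47.469879150390625), 3.5763344764709473)
plate 0.57 [142.3 241.6] [0.514 0.453 0.   ] 1361 ((140.00001525878906, 242.00003051757812), (41.01219177246094, 33.941123962402344), 45.0)
rib_top 0.95 [240.9 301. ] [0.37  0.202 0.   ] 2686 ((241.09585571289062, 298.26422119140625), (46.83810806274414, 60.26181411743164), 56.82148742675781)
rib_top 0.7 [398.7 334.5] [ 0.295 -0.183  0.   ] 2642 ((397.0304870605469, 332.7256164550781), (58.97043991088867, 47.59599685668945), 6.340191841125488)
rib_top 0.6 [140.9 239.5] [0.519 0.456 0.   ] 13
[... 964 characters left out ...]
7246551513672, 35.11252212524414), 3.1798300743103027)
specimen_jar 0.66 [321.6 283.6] [0.415 0.005 0.   ] 219 ((322.5, 285.0), (16.0, 15.0), 90.0)
specimen_jar 0.48 [415.  239.9] [ 0.528 -0.225  0.   ] 7401 ((410.773681640625, 234.40188598632812), (85.79046630859375, 100.21697998046875), 81.15818786621094)
petri_dish 0.66 [285.6 146.3] [0.767 0.103 0.   ] 399 ((288.0, 147.5), (21.0, 22.0), 90.0)
slot_mid 0.73 [412.9 240.7] [ 0.525 -0.22   0.   ] 7334 ((410.7307434082031, 234.73602294921875), (85.53791809082031, 98.62335205078125), 80.96051788330078)
slot_mid 0.61 [116.1 171.4] [0.694 0.531 0.   ] 1181 ((113.00001525878906, 168.00001525878906), (55.154327392578125, 26.870054244995117), 45.0)
```

```bash
sleep 1
```

```text
(no output)
```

View pics/top_plate.png

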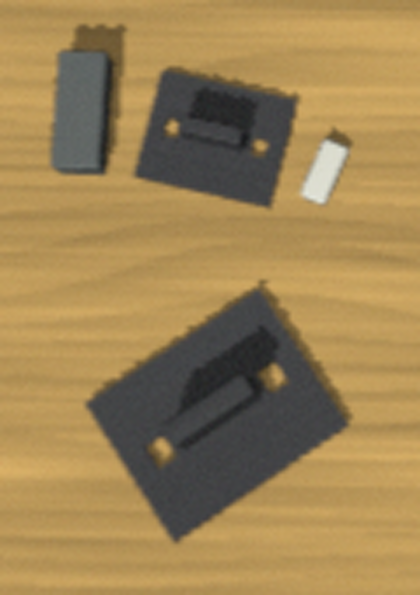

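View pics/top_bed.png

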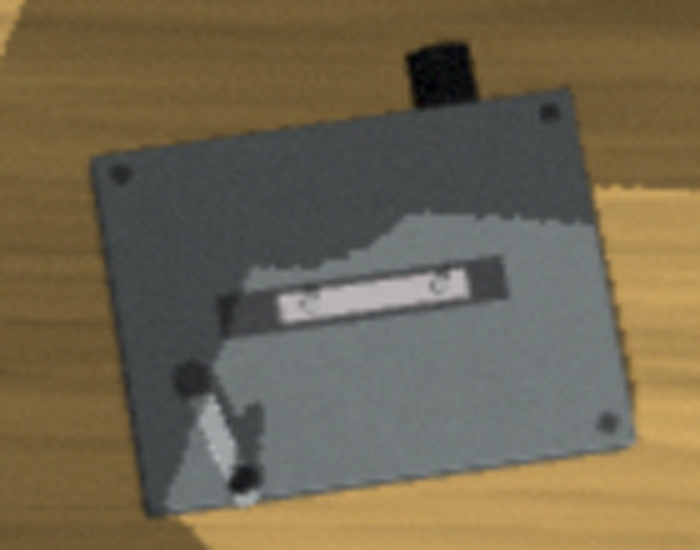

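```bash
python3 - <<'E'
from h import *
c=cam("top")
def rep(n,pp,z,off,s):
    p=np.array(pp)/s+np.array(off)-0.5+0.0
    w=unproj(c,p,z); return w
w=rep("plate",[(165,70),(298,98),(270,207),(136,177)],0.006,(180,180),3.5)
print("plate",w.round(4),w.mean(0),[np.linalg.norm(w[i]-w[(i+1)%4]).round(4) for i in range(4)])
d=(w[0]-w[1]+w[3]-w[2]);print("plate y-axis yaw",np.arctan2(-d[0],d[1]))
h=rep("holes",[(173,127),(261,146)],0.003,(180,180),3.5);print("holes",h.round(4),h.mean(0),np.linalg.norm(h[0]-h[1]))
w=rep("bed",[(95,160),(570,90),(633,440),(150,513)],0.028,(340,180),5)
print("bed",w.round(4),w.mean(0),[np.linalg.norm(w[i]-w[(i+1)%4]).round(4) for i in range(4)])
d=(w[0]-w[1]+w[3]-w[2]);yb=np.arctan2(-d[0],d[1]);print("bed yaw",yb)
C=w.mean(0)
R=rz(yb)
s=rep("studs",[(309,299),(440,283)],0.032,(340,180),5);print("studs bed",(s-C)@R)
s=rep("slot",[(235,317),(490,277)],0.028,(340,180),5);print("slot ends bed",(s-C)@R)
s=rep("pv",[(193,380)],0.044,(340,180),5);print("pivot bed",(s-C)@R)
s=rep("peg",[(245,476)],0.068,(340,180),5);print("peg bed",(s-C)@R)
E
```

```text
plate [[0.6231 0.2473 0.006 ]
 [0.6039 0.1512 0.006 ]
 [0.5242 0.1685 0.006 ]
 [0.5446 0.2645 0.006 ]] [0.57393182 0.20785673 0.006     ] [np.float64(0.098), np.float64(0.0816), np.float64(0.0982), np.float64(0.0805)]
plate y-axis yaw -0.20361429810906723
holes [[0.582  0.2403 0.003 ]
 [0.569  0.1768 0.003 ]] [0.57548271 0.20854399 0.003     ] 0.06478169578792196
bed [[ 0.5917 -0.0832  0.028 ]
 [ 0.6301 -0.3172  0.028 ]
 [ 0.4564 -0.3432  0.028 ]
 [ 0.4173 -0.1105  0.028 ]] [ 0.52387527 -0.21352212  0.028     ] [np.float64(0.2371), np.float64(0.1757), np.float64(0.2359), np.float64(0.1765)]
bed yaw 0.16450072454276835
studs bed [[ 0.00307976  0.02583973  0.004     ]
 [ 0.00134849 -0.03841505  0.004     ]]
slot ends bed [[ 0.00032886  0.06241739  0.        ]
 [ 0.00128055 -0.0637363   0.        ]]
pivot bed [[-0.02956884  0.08950436  0.016     ]]
peg bed [[-0.0816703   0.07546472  0.04      ]]
```

Candidates for the plate (top picture): small dark (241,218), large dark (242,298), purple (397,332), white (140,242). I pick the small dark one: it measures 98×81 mm with holes 65 mm apart, and the crop confirms it sits between the slide box and the eraser. The bed's studs show at about (402,239) and (428,236), and the peg at (389,275). Next I go over the bed for a close look.

>>> jog_arm([
  [[0.09,0.07,0],[0,0,0.03],-1],
  [[0.18,0.15,0],[0,0,0.06],-1],
  [[0.27,0.23,0],[0,0,0.09],-1],
  [[0.36,0.31,0],[0,0,0.12],-1],
  [[0.45,0.39,0],[0,0,0.15],-1],
  [[0.54,0.47,0],[0,0,0.18],-1],
  [[0.623,0.543,0],[0,0,0.21],-1],
  [[0.623,0.543,0],[0,0,0.234],-1],
  [[0.623,0.543,0],[0,0,0.234],-1],
  [[0.623,0.543,0],[0,0,0.234],-1],
])

```text
t: 2.05
tool_pos: [0.5307, -0.2533, 0.2185]
orientation: [-2.032, -2.396, 0.001]
force: [-0.4, -0.2, -0.4]
opening: 0.0928
```

```bash
python3 - <<'E'
from h import *
s=robot.read_state();print(s["t"],s["tool_pos"],s["orientation"],s["q"])
c=cam("wrist");save("w_bed.png",c)
np.savez("wbed.npz",R=c["R"],t=c["t"],K=c["K"],distortion=c["distortion"],pixels=c["pixels"])
E
```

```text
2.05 [ 0.53066787 -0.2533245   0.21849258] [-2.03185117e+00 -2.39571350e+00  8.74014067e-04] [-5.32237199e-01  9.86939808e-02  1.52259879e+00 -5.01756679e-04
  1.52066776e+00 -6.96205724e-01]
```

View pics/w_bed.png

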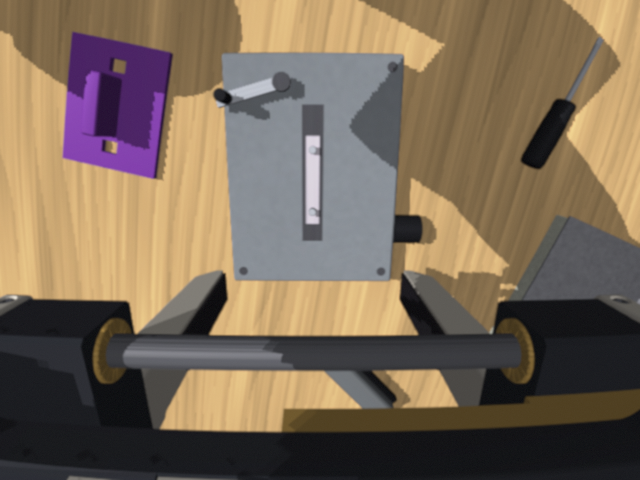

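```bash
python3 - <<'E'
from h import *
c=dict(np.load("wbed.npz"))
save("w_bed_z.png",c,(210,40,420,290),2.4)
save("w_bed_s.png",c,(290,95,340,250),3.8)
E
```

```text
(no output)
```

View pics/w_bed_z.png

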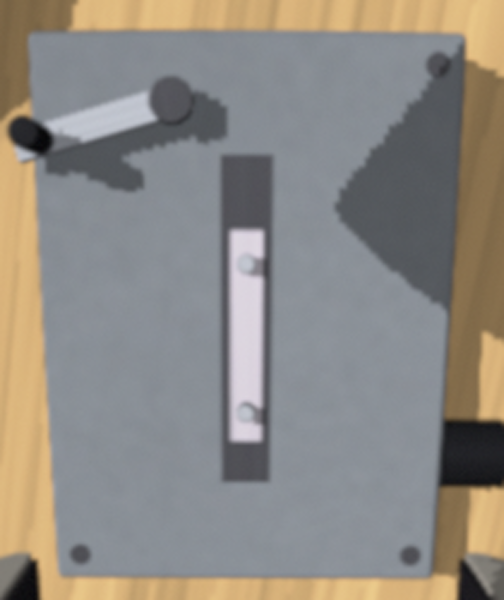

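View pics/w_bed_s.png

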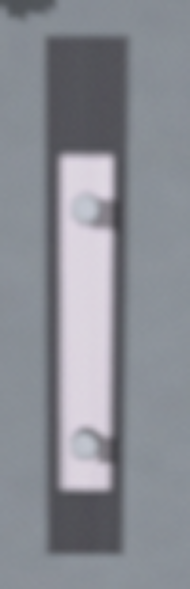

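```bash
python3 - <<'E'
from h import *
c=dict(np.load("wbed.npz"))
def pt(pp,z,off,s): return unproj(c,np.array(pp)/s+np.array(off)-0.5,z)
w=pt([(29,33),(464,34),(432,576),(60,576)],0.028,(210,40),2.4)
print("bed",w.round(4),w.mean(0),[np.linalg.norm(w[i]-w[(i+1)%4]).round(4) for i in range(4)])
d=w[0]+w[1]-w[2]-w[3];a1=np.arctan2(-d[0],d[1]);e=w[1]+w[2]-w[0]-w[3];a2=np.arctan2(e[1],e[0]);print(a1,a2)
a=(a1+a2)/2
C=w.mean(0);R=rz(a)
st=pt([(86,206),(84,441)],0.036,(290,95),3.8);print("studs",st,(st-C)@R, np.linalg.norm(st[0]-st[1])); d=st[0]-st[1];print("stud yaw",np.arctan2(-d[0],d[1]))
sl=pt([(87,37),(87,552)],0.028,(290,95),3.8);print("slot",(sl-C)@R,sl.mean(0))
pv=pt([(171,100)],0.044,(210,40),2.4);print("piv",(pv-C)@R,pv)
pg=pt([(27,132)],0.068,(210,40),2.4);print("peg",(pg-C)@R,pg)
E
```

```text
bed [[ 0.4155 -0.1116  0.028 ]
 [ 0.5899 -0.0833  0.028 ]
 [ 0.6284 -0.3163  0.028 ]
 [ 0.4534 -0.3454  0.028 ]] [ 0.52178581 -0.21414239  0.028     ] [np.float64(0.1767), np.float64(0.2362), np.float64(0.1773), np.float64(0.2368)]
0.16237615036432856 0.16313509946498525
studs [[ 0.51756422 -0.18770295  0.036     ]
 [ 0.52731514 -0.25026387  0.036     ]] [[ 0.0001184   0.02677408  0.008     ]
 [-0.00039679 -0.03654008  0.008     ]] 0.06331626241076128
stud yaw 0.15461880520160248
slot [[ 0.00031377  0.07013376  0.        ]
 [ 0.00042683 -0.07086296  0.        ]] [ 0.52221029 -0.21444217  0.028     ]
piv [[-0.02944758  0.08930614  0.016     ]] [[ 0.4782564 -0.1307881  0.044    ]]
peg [[-0.08075866  0.07470396  0.04      ]] [[ 0.42998953 -0.15351165  0.068     ]]
```

>>> jog_arm([
  [[0.006,0.1,0],[0,0,-0.01],-1],
  [[0.015,0.2,0],[0,0,-0.02],-1],
  [[0.025,0.3,0],[0,0,-0.03],-1],
  [[0.035,0.4,0],[0,0,-0.04],-1],
  [[0.045,0.5,0],[0,0,-0.05],-1],
  [[0.055,0.6,0],[0,0,-0.0586],-1],
  [[0.06,0.704,0],[0,0,-0.0586],-1],
  [[0.06,0.704,0],[0,0,-0.0586],-1],
  [[0.06,0.704,0],[0,0,-0.0586],-1],
])

```text
t: 3.22
tool_pos: [0.5663, 0.1671, 0.2186]
orientation: [2.439, 1.98, -0.002]
force: [-0.1, 0.1, -0.1]
opening: 0.0928
```

```bash
python3 - <<'E'
from h import *
s=robot.read_state();print(s["t"],s["tool_pos"],s["orientation"],s["q"])
c=cam("wrist");save("w_plate.png",c);save("w_plate_z.png",c,(240,90,400,240),3.75)
np.savez("wplate.npz",R=c["R"],t=c["t"],K=c["K"],distortion=c["distortion"],pixels=c["pixels"])
E
```

```text
3.225 [0.56632481 0.16705894 0.21856897] [ 2.43868064e+00  1.98005783e+00 -1.55010871e-03] [ 2.00486860e-01  1.05561655e-01  1.51512217e+00 -7.13191088e-04
  1.52165017e+00  4.07362437e-01]
```

View pics/w_plate.png

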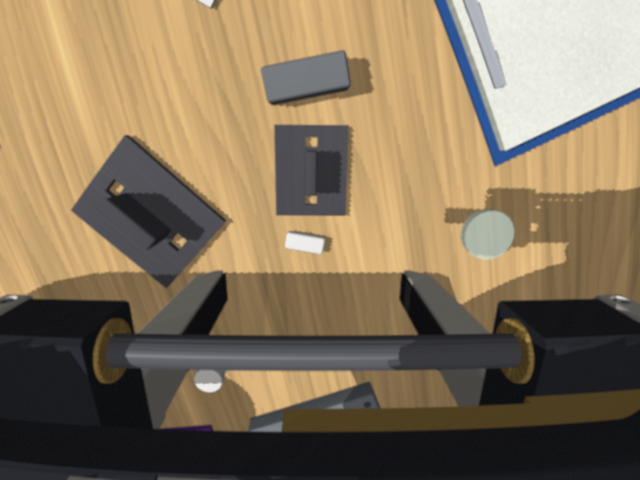

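View pics/w_plate_z.png

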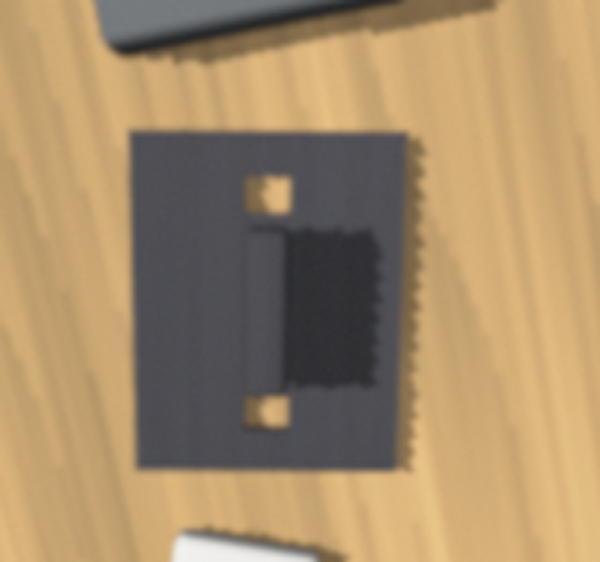

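```bash
python3 - <<'E'
from h import *
c=dict(np.load("wplate.npz"))
def pt(pp,z,off,s): return unproj(c,np.array(pp)/s+np.array(off)-0.5,z)
o=(240,90);s=3.75
w=pt([(131,132),(407,133),(396,469),(138,468)],0.006,o,s)
print(w.round(4),w.mean(0),[np.linalg.norm(w[i]-w[(i+1)%4]).round(4) for i in range(4)])
d=w[0]+w[1]-w[2]-w[3];a1=np.arctan2(-d[0],d[1]);e=w[1]+w[2]-w[0]-w[3];a2=np.arctan2(e[1],e[0]);print(a1,a2)
C=w.mean(0);R=rz((a1+a2)/2)
h=pt([(269,195),(268,412)],0.006,o,s);print((h-C)@R,h.mean(0))
r=pt([(248,230),(285,230),(283,394),(248,393)],0.036,o,s);print((r-C)@R,r.mean(0))
S=robot.read_state()
T=cv2.Rodrigues(S["orientation"])[0];print(T.round(4), "tool y ang",np.arctan2(T[1,1],T[0,1]))
E
```

```text
[[0.5436 0.265  0.006 ]
 [0.621  0.2484 0.006 ]
 [0.5999 0.1522 0.006 ]
 [0.5228 0.1687 0.006 ]] [0.5718024  0.20859071 0.006     ] [np.float64(0.0791), np.float64(0.0985), np.float64(0.0789), np.float64(0.0985)]
-0.21432533362405778 -0.21047368367269204
[[ 0.0001794   0.03171334  0.        ]
 [ 0.00014937 -0.03183399  0.        ]] [0.57195037 0.20849709 0.006     ]
[[-0.00520439  0.02252963  0.03      ]
 [ 0.00472735  0.02258386  0.03      ]
 [ 0.0045005  -0.02175497  0.03      ]
 [-0.00519556 -0.02153233  0.03      ]] [0.5716122  0.20909877 0.036     ]
[[ 2.063e-01  9.785e-01 -5.000e-04]
 [ 9.785e-01 -2.063e-01 -8.000e-04]
 [-9.000e-04 -3.000e-04 -1.000e+00]] tool y ang -0.20774667035454886
```

>>> jog_arm([
  [[0.0092,0.069,-0.05],[0,0,-0.0007],0],
  [[0.0092,0.069,-0.13],[0,0,-0.0007],0],
  [[0.0092,0.069,-0.21],[0,0,-0.0007],0],
  [[0.0092,0.069,-0.28],[0,0,-0.0007],0],
  [[0.0092,0.069,-0.32],[0,0,-0.0007],0],
  [[0.0092,0.069,-0.346],[0,0,-0.0007],0],
  [[0.0092,0.069,-0.346],[0,0,-0.0007],0],
])

```text
t: 4.15
tool_pos: [0.5715, 0.2065, 0.0102]
orientation: [-2.446, -1.971, 0.004]
force: [0.3, -0.1, 0.8]
opening: 0.0467
```

```bash
python3 - <<'E'
from h import *
s=robot.read_state();print(s["t"],s["tool_pos"],s["orientation"],s["force"],s["opening"])
c=cam("wrist");save("w_pre.png",c)
E
```

```text
4.15 [0.57153624 0.206471   0.01017821] [-2.44576005 -1.97116398  0.0040234 ] [ 0.26636029 -0.12174684  0.75561508] 0.04670304349685594
```

View pics/w_pre.png

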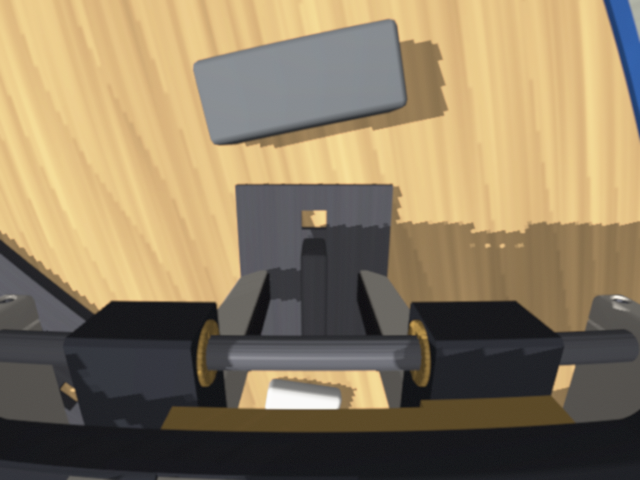

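>>> jog_arm([
  [[0.0005,0.0035,0],[0,0,0],0],
  [[0.0005,0.0035,0],[0,0,0],1],
  [[0.0005,0.0035,0],[0,0,0],1],
  [[0.0005,0.0035,0],[0,0,0],1],
  [[0.0005,0.0035,0],[0,0,0],1],
  [[0.0005,0.0035,0],[0,0,0],1],
], newtons=35)

```text
t: 4.95
tool_pos: [0.5726, 0.2092, 0.0115]
orientation: [2.445, 1.972, -0.001]
force: [-0.1, 0.7, 1.0]
opening: 0.0119
```

```bash
python3 - <<'E'
from h import *
s=robot.read_state();print(s["t"],s["tool_pos"],s["orientation"],s["force"],s["opening"])
c=cam("wrist");save("w_grip.png",c,(200,150,440,330),3)
np.savez("wgrip.npz",R=c["R"],t=c["t"],K=c["K"],distortion=c["distortion"],pixels=c["pixels"])
E
```

```text
4.95 [0.57262872 0.2092177  0.01149211] [ 2.44535369e+00  1.97186551e+00 -1.27008903e-03] [-0.05824066  0.70866494  0.97687994] 0.01190296961754666
```

View pics/w_grip.png

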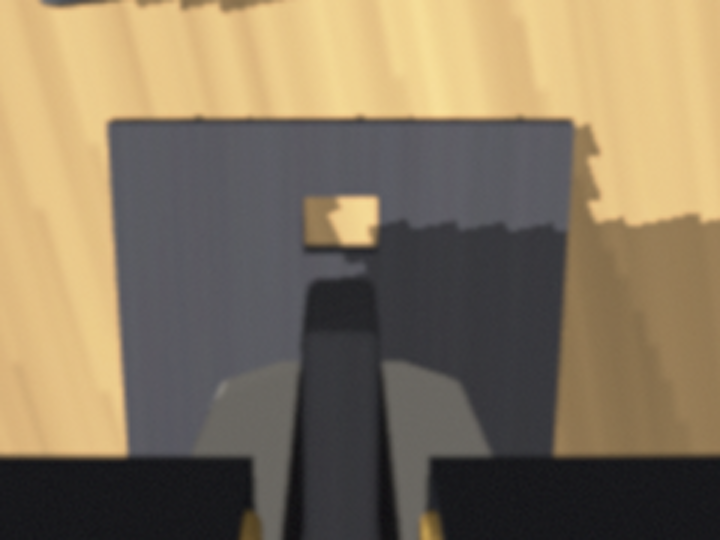

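```bash
python3 - <<'E'
from h import *
c=dict(np.load("wgrip.npz"))
S=robot.read_state();T=cv2.Rodrigues(S["orientation"])[0]
zt=S["tool_pos"][2]
def pt(pp,z,off=(200,150),s=3): return unproj(c,np.array(pp)/s+np.array(off)-0.5,z)
def tool(p): return (p-S["tool_pos"])@T
h=pt([(303,196),(380,196),(380,248),(303,248)],0.006);print("hole tool",tool(h).round(4),tool(h).mean(0).round(4))
e=pt([(110,121),(573,121)],0.006);print("front edge tool",tool(e).round(4))
print(T.round(4),np.arctan2(T[1,1],T[0,1]))
E
```

```text
hole tool [[ 0.0365 -0.0069  0.0055]
 [ 0.0365  0.0064  0.0055]
 [ 0.0272  0.0065  0.0055]
 [ 0.0272 -0.007   0.0055]] [ 0.0318 -0.0003  0.0055]
front edge tool [[ 0.0495 -0.0397  0.0055]
 [ 0.0496  0.0391  0.0054]]
[[ 2.120e-01  9.773e-01 -5.000e-04]
 [ 9.773e-01 -2.120e-01 -7.000e-04]
 [-8.000e-04 -3.000e-04 -1.000e+00]] -0.21358591303294513
```

>>> jog_arm([
  [[0,0,0.03],[0,0,0],1],
  [[0,0,0.09],[0,0,0],1],
  [[0,0,0.16],[0,0,0],1],
  [[0,-0.04,0.22],[0,0,0.005],1],
  [[-0.01,-0.12,0.23],[0,0,0.015],1],
  [[-0.02,-0.2,0.23],[0,0,0.025],1],
  [[-0.035,-0.29,0.23],[0,0,0.035],1],
  [[-0.05,-0.38,0.23],[0,0,0.045],1],
  [[-0.06,-0.47,0.23],[0,0,0.055],1],
  [[-0.07,-0.56,0.23],[0,0,0.06],1],
])

```text
t: 6.25
tool_pos: [0.5303, -0.1285, 0.1507]
orientation: [2.03, 2.396, -0.0]
force: [0.4, -0.1, -2.5]
opening: 0.0114
```

```bash
python3 - <<'E'
from h import *
s=robot.read_state();print(s["t"],s["tool_pos"],s["orientation"],s["force"],s["opening"])
T=cv2.Rodrigues(s["orientation"])[0];print(np.arctan2(T[1,1],T[0,1]),T.round(4))
print((np.array([0.5223,-0.2192,0.062])-s["tool_pos"])/0.6)
E
```

```text
6.25 [ 0.53030617 -0.12851241  0.15074867] [ 2.02980858e+00  2.39573175e+00 -4.46338517e-04] [ 0.38400594 -0.06647346 -2.54630391] 0.011406613033114991
0.1649940488052228 [[-1.642e-01  9.864e-01  1.000e-03]
 [ 9.864e-01  1.642e-01 -1.200e-03]
 [-1.400e-03  8.000e-04 -1.000e+00]]
[-0.01334362 -0.15114598 -0.14791445]
```

>>> jog_arm([
  [[-0.004,-0.05,0],[0,0,0],1],
  [[-0.01,-0.11,0],[0,0,0],1],
  [[-0.0133,-0.151,-0.03],[0,0,0],1],
  [[-0.0133,-0.151,-0.08],[0,0,0],1],
  [[-0.0133,-0.151,-0.13],[0,0,0],1],
  [[-0.0133,-0.151,-0.148],[0,0,0],1],
  [[-0.0133,-0.151,-0.148],[0,0,0],1],
])

```text
t: 7.12
tool_pos: [0.522, -0.2189, 0.062]
orientation: [2.03, 2.397, -0.001]
force: [0.8, 0.1, -2.6]
opening: 0.0116
```

```bash
python3 - <<'E'
from h import *
s=robot.read_state();print(s["t"],s["tool_pos"],s["orientation"],s["force"],s["opening"])
c=cam("wrist");save("w_hov.png",c);save("w_hov_z.png",c,(250,190,370,270),6)
np.savez("whov.npz",R=c["R"],t=c["t"],K=c["K"],distortion=c["distortion"],pixels=c["pixels"])
E
```

```text
7.125 [ 0.52200461 -0.21889303  0.06201712] [ 2.03029132e+00  2.39660883e+00 -8.46939710e-04] [ 0.7612891   0.1310789  -2.62703623] 0.011649394604672037
```

View pics/w_hov.png

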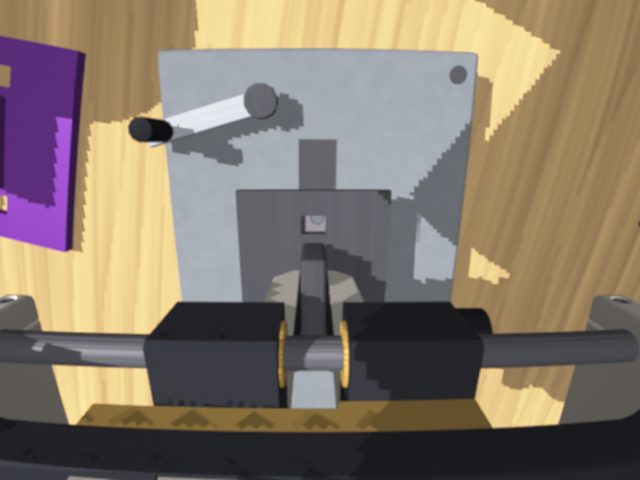

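View pics/w_hov_z.png

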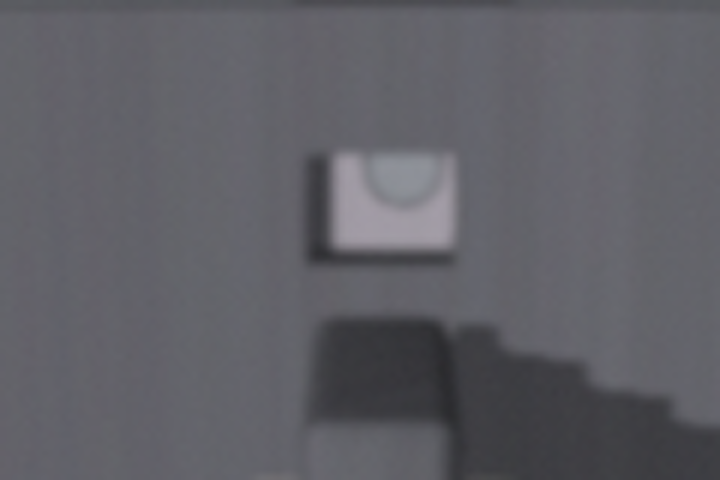

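```bash
python3 - <<'E'
from h import *
c=dict(np.load("whov.npz"))
S=robot.read_state();T=cv2.Rodrigues(S["orientation"])[0]
def pt(pp,z,off=(250,190),s=6): return unproj(c,np.array(pp)/s+np.array(off)-0.5,z)
def tool(p): return (p-S["tool_pos"])@T
h=pt([(310,152),(457,152),(457,263),(310,263)],0.0565)
print("hole",(tool(h)*1e3).round(2),(tool(h).mean(0)*1e3).round(2))
hb=pt([(332,152),(455,152),(455,250),(332,250)],0.0505)
print("hole bottom",(tool(hb)*1e3).round(2))
p=pt([(363,168),(442,168),(403,208),(403,168)],0.036);print("stud",(tool(p)*1e3).round(2),p[-1])
R=rz(0.1627);print("mid of studs est world",p[-1]-R@[0,0.032,0], "tooly",np.arctan2(T[1,1],T[0,1]))
e=pt([(0,6),(720,6)],.0565);print("front edge",(tool(e)*1e3).round(2))
E
```

```text
hole [[37.18 -7.78  6.42]
 [37.18  4.93  6.44]
 [27.23  5.03  6.45]
 [27.23 -7.87  6.44]] [32.21 -1.42  6.44]
hole bottom [[35.91 -6.04 12.42]
 [35.91  4.97 12.44]
 [26.83  5.05 12.46]
 [26.83 -6.1  12.44]]
stud [[31.25 -3.45 26.93]
 [31.25  4.22 26.95]
 [27.25  0.44 26.95]
 [31.25  0.43 26.94]] [ 0.51810574 -0.18837661  0.036     ]
mid of studs est world [ 0.5232892  -0.21995401  0.036     ] tooly 0.16522393182058326
front edge [[ 49.88 -34.05   6.36]
 [ 49.88  27.18   6.44]]
```

```bash
python3 - <<'E'
from h import *
c=dict(np.load("whov.npz"));save("whov_b.png",c,(225,180,405,280),4.4)
c=dict(np.load("wgrip.npz"));save("wgrip_b.png",c,(225,180,405,280),4.4)
E
python3 -c "
import cv2,numpy as np
a=cv2.imread('pics/whov_b.png');b=cv2.imread('pics/wgrip_b.png')
x=np.vstack([a,b]);cv2.imwrite('pics/cmp.png',cv2.resize(x,None,fx=.68,fy=.68) if x.shape[0]>600 else x)"
```

```text
(no output)
```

View pics/cmp.png

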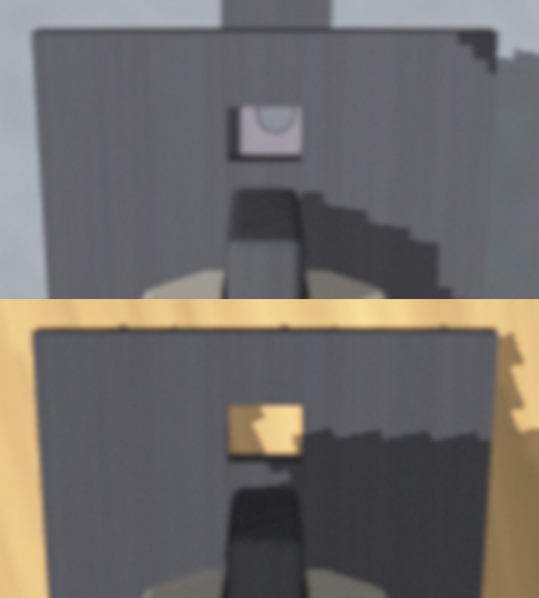

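```bash
python3 - <<'E'
from h import *
w=robot.read_camera("wrist")["tool_from_camera"]
c=dict(np.load("whov.npz"))
def tp(uv,zt):
    u=cv2.undistortPoints(np.array(uv,float).reshape(-1,1,2),c["K"],c["distortion"])[:,0]
    d=np.c_[u,np.ones(len(u))]@w[:3,:3].T; o=w[:3,3]
    return (o+d*((zt-o[2])/d[:,2])[:,None])*1e3
f=lambda pp:np.array(pp)/6+np.array((250,190))-0.5
for z in (0.0055,): print("hole",tp(f([(310,152),(457,152),(457,263),(310,263)]),z).mean(0))
for i in range(4):
    s=robot.read_state();print(s["t"],s["tool_pos"],s["orientation"]);robot.read_camera("wrist")
zt=s["tool_pos"][2]
print("stud",tp(f([(403,168)]),zt-0.036))
print("front corners",tp(np.array([(34/2.99+225,190),(497/2.99+225,190)]),.0055))
W=np.eye(4);W[:3,:3]=c["R"];W[:3,3]=c["t"];T=np.linalg.inv(W)@np.linalg.inv(w);print(T)
E
```

```text
hole [31.74176833 -0.71149941  5.5       ]
7.225 [ 0.52324067 -0.21948412  0.06358678] [2.02818921e+00 2.39449306e+00 1.81866400e-04]
7.275 [ 0.52347541 -0.2195957   0.06379444] [2.02784093e+00 2.39398682e+00 4.03579044e-04]
7.325 [ 0.52345197 -0.21957412  0.06370766] [2.02788639e+00 2.39399557e+00 4.73562908e-04]
7.375 [ 0.52333254 -0.21952509  0.06353263] [2.02797483e+00 2.39415721e+00 3.36810289e-04]
stud [[30.42270353  1.18490503 27.53263241]]
front corners [[ 49.69467867 -40.08167069   5.5       ]
 [ 49.72021196  39.01700577   5.5       ]]
[[-1.64369278e-01  9.86398869e-01  1.11251577e-04  5.22004938e-01]
 [ 9.86398543e-01  1.64369314e-01 -8.01357512e-04 -2.18893313e-01]
 [-8.08744488e-04 -2.19801623e-05 -9.99999673e-01  6.20174474e-02]
 [ 0.00000000e+00  0.00000000e+00  0.00000000e+00  1.00000000e+00]]
```

```bash
cat >> h.py <<'E'
def toolpts(c,w,uv,zt):
    u=cv2.undistortPoints(np.array(uv,float).reshape(-1,1,2),c["K"],c["distortion"])[:,0]
    d=np.c_[u,np.ones(len(u))]@w[:3,:3].T; o=w[:3,3]
    return (o+d*((zt-o[2])/d[:,2])[:,None])*1e3
E
python3 - <<'E'
from h import *
c=cam("wrist");s=robot.read_state();print(s["t"],s["tool_pos"],s["force"])
save("w_hov2.png",c,(280,200,350,250),10)
E
```

```text
7.475 [ 0.52295341 -0.21936759  0.06296957] [-0.14767903  0.42650678 -2.21382464]
```

View pics/w_hov2.png

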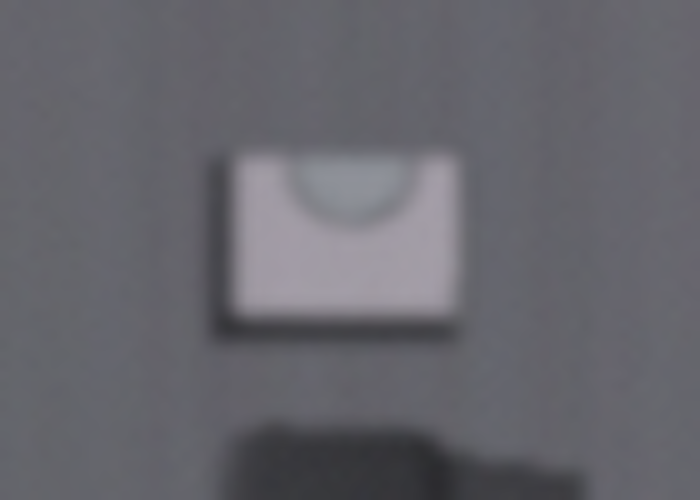

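```bash
python3 - <<'E'
from h import *
c=cam("wrist");w=c["tool_from_camera"];s=robot.read_state();print(s["tool_pos"])
f=lambda pp:np.array(pp)/10+np.array((280,200))-0.5
print("hole",toolpts(c,w,f([(213,152),(460,152),(460,340),(213,340)]),.0055),)
print("stud",toolpts(c,w,f([(350,165),(285,165),(415,165),(350,230)]),.0630-.036))
E
```

```text
[ 0.52276825 -0.2192867   0.0627068 ]
hole [[36.78344042 -7.25972315  5.5       ]
 [36.78840095  5.55663428  5.5       ]
 [26.68035671  5.65545082  5.5       ]
 [26.67432167 -7.35625316  5.5       ]]
stud [[31.43719583 -0.08917613 27.        ]
 [31.43586992 -3.88880925 27.        ]
 [31.43908495  3.71037487 27.        ]
 [27.53446522 -0.08463803 27.        ]]
```

>>> jog_arm([
  [[0.0017,-0.0005,-0.005],[0,0,0],1],
  [[0.0017,-0.0005,-0.012],[0,0,0],1],
  [[0.0017,-0.0005,-0.018],[0,0,0],1],
  [[0.0017,-0.0005,-0.021],[0,0,0],1],
  [[0.0017,-0.0005,-0.021],[0,0,0],1],
  [[0.0017,-0.0005,-0.021],[0,0,0],1],
])

```text
t: 8.28
tool_pos: [0.5239, -0.2196, 0.0502]
orientation: [2.029, 2.395, -0.0]
force: [-0.0, -0.7, -2.2]
opening: 0.0119
```

```bash
python3 - <<'E'
from h import *
c=cam("wrist");s=robot.read_state();print(s["t"],s["tool_pos"],s["force"])
save("w_hov3.png",c,(280,200,350,250),10)
for i in range(5):
    s=robot.read_state();print(s["t"],s["tool_pos"],s["force"]);robot.read_camera("wrist")
E
```

```text
8.325 [ 0.52391937 -0.21967413  0.05027072] [ 0.71789679 -0.5608661  -3.16135881]
8.325 [ 0.52391937 -0.21967413  0.05027072] [ 0.71789679 -0.5608661  -3.16135881]
8.375 [ 0.52391904 -0.21965535  0.05029041] [ 0.87211421  0.13696765 -1.27153048]
8.425 [ 0.5238894  -0.21964754  0.05026922] [ 0.09290452  0.31810525 -2.80142506]
8.475 [ 0.52390661 -0.21963992  0.05027897] [-0.22889237  0.24682471 -2.70425537]
8.525 [ 0.52388785 -0.21962688  0.0502385 ] [ 0.78758542 -0.16692232 -3.23355509]
```

View pics/w_hov3.png

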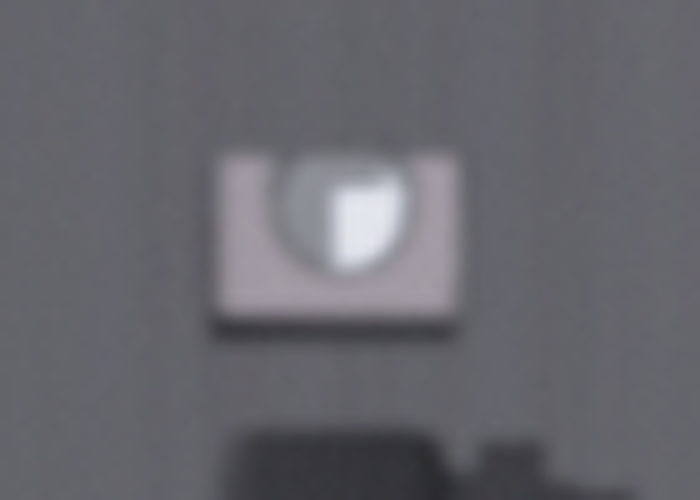

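```bash
python3 - <<'E'
from h import *
c=cam("wrist");w=c["tool_from_camera"];s=robot.read_state();print(s["tool_pos"])
f=lambda pp:np.array(pp)/10+np.array((280,200))-0.5
print("hole",toolpts(c,w,f([(213,152),(460,152),(460,340),(213,340)]),.0055).mean(0))
print("stud",toolpts(c,w,f([(341,208),(270,208),(412,208),(341,278)]),.0143))
E
```

```text
[ 0.52386111 -0.2196507   0.05020394]
hole [31.73155811 -0.85090899  5.5       ]
stud [[31.7812419  -0.61536911 14.3       ]
 [31.77986388 -4.50573371 14.3       ]
 [31.78311248  3.27481908 14.3       ]
 [27.82669138 -0.61352731 14.3       ]]
```

>>> jog_arm([
  [[0,0,-0.002],[0,0,0],1],
  [[0,0,-0.004],[0,0,0],1],
  [[0,0,-0.006],[0,0,0],1],
  [[0,0,-0.006],[0,0,0],1],
])

```text
t: 9.12
tool_pos: [0.5237, -0.2195, 0.0464]
orientation: [2.029, 2.395, -0.0]
force: [-0.9, -0.0, -2.5]
opening: 0.0114
```

>>> jog_arm([
  [[0,0,-0.001],[0,0,0],1],
  [[0,0,-0.002],[0,0,0],1],
  [[0,0,-0.003],[0,0,0],1],
  [[0,0,-0.003],[0,0,0],1],
])

```text
t: 9.62
tool_pos: [0.5236, -0.2195, 0.0445]
orientation: [2.029, 2.395, -0.0]
force: [0.2, 0.8, -1.8]
opening: 0.0116
```

Well below the studs' tips with no contact force. I keep going gently.

>>> jog_arm([
  [[0,0,-0.001],[0,0,0],1],
  [[0,0,-0.002],[0,0,0],1],
  [[0,0,-0.003],[0,0,0],1],
  [[0,0,-0.004],[0,0,0],1],
  [[0,0,-0.005],[0,0,0],1],
  [[0,0,-0.005],[0,0,0],1],
])

```text
t: 10.38
tool_pos: [0.5236, -0.2195, 0.0414]
orientation: [2.029, 2.395, -0.0]
force: [-0.1, -0.0, -1.7]
opening: 0.0116
```

```bash
python3 - <<'E'
from h import *
c=cam("wrist");s=robot.read_state();print(s["t"],s["tool_pos"],s["force"])
save("w_ins.png",c,(220,160,410,300),4)
E
```

```text
10.425 [ 0.52363267 -0.21950332  0.0414801 ] [ 0.41829081 -0.41225133 -2.23535082]
```

View pics/w_ins.png

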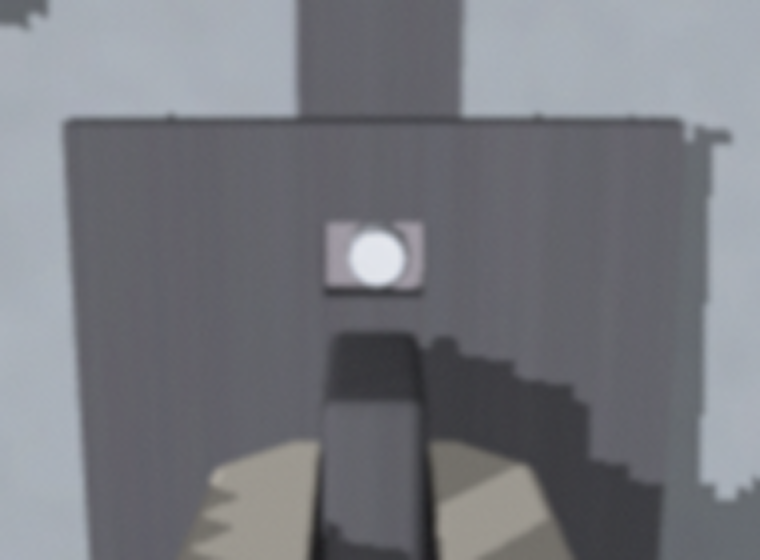

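The stud (pixel ~(314,224)) is centred in the front hole. I lower the last ~2 mm.

>>> jog_arm([
  [[0,0,-0.001],[0,0,0],1],
  [[0,0,-0.002],[0,0,0],1],
  [[0,0,-0.003],[0,0,0],1],
  [[0,0,-0.003],[0,0,0],1],
])

```text
t: 10.92
tool_pos: [0.5236, -0.2195, 0.0396]
orientation: [2.029, 2.395, -0.0]
force: [1.0, 0.4, -2.8]
opening: 0.0115
```

>>> jog_arm([
  [[0,0,-0.0007],[0,0,0],1],
  [[0,0,-0.0014],[0,0,0],1],
  [[0,0,-0.0014],[0,0,0],1],
])

```text
t: 11.3
tool_pos: [0.5237, -0.2195, 0.0395]
orientation: [2.029, 2.395, -0.0]
force: [-4.0, 1.6, 5.5]
opening: 0.0117
```

>>> jog_arm([
  [[0,0,0],[0,0,0],0.5],
  [[0,0,0],[0,0,0],0],
  [[0,0,0],[0,0,0],0],
  [[0,0,0.02],[0,0,0],0],
  [[0,0,0.07],[0,0,0],0],
  [[0,0,0.15],[0,0,0],0],
  [[0,0,0.22],[0,0,0],0],
  [[0,0,0.25],[0,0,0],0],
  [[0,0,0.25],[0,0,0],0],
])

```text
t: 12.42
tool_pos: [0.5245, -0.22, 0.1908]
orientation: [2.027, 2.393, 0.001]
force: [0.3, 0.0, -0.3]
opening: 0.0462
```

```bash
python3 - <<'E'
from h import *
c=cam("wrist");s=robot.read_state();print(s["t"],s["tool_pos"],s["force"])
w=c["tool_from_camera"];np.savez("wrel.npz",R=c["R"],t=c["t"],K=c["K"],distortion=c["distortion"],pixels=c["pixels"])
save("w_rel.png",c)
c=cam("top");save("t_rel.png",c,(340,180,480,290),5)
E
```

```text
12.475 [ 0.52355181 -0.21946526  0.18880867] [ 0.4982138  -0.86081748 -0.9060391 ]
```

View pics/w_rel.png

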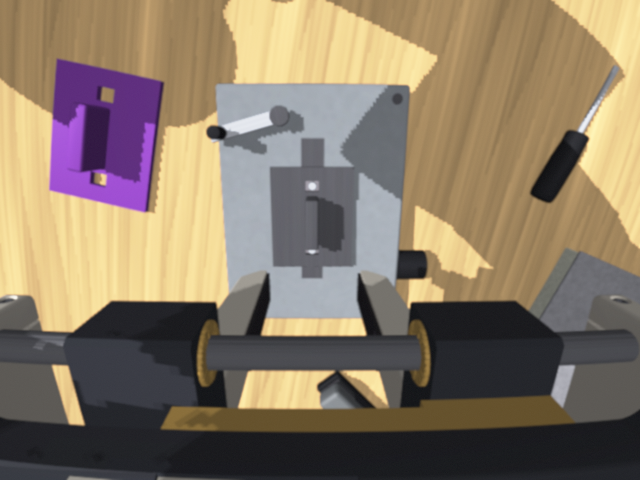

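>>> jog_arm([
  [[-0.04,0.03,0],[0,0,0],0],
  [[-0.1,0.07,0],[0,0,0],0],
  [[-0.158,0.1095,-0.02],[0,0,0],0],
  [[-0.158,0.1095,-0.08],[0,0,0],0],
  [[-0.158,0.1095,-0.12],[0,0,0],0],
  [[-0.158,0.1095,-0.131],[0,0,0],0],
  [[-0.158,0.1095,-0.131],[0,0,0],0],
  [[-0.158,0.1095,-0.131],[0,0,0],0],
])

```text
t: 13.52
tool_pos: [0.4286, -0.1537, 0.1097]
orientation: [2.03, 2.396, -0.001]
force: [0.3, -0.5, 1.1]
opening: 0.0464
```

```bash
python3 - <<'E'
from h import *
for i in range(3): robot.read_camera("wrist")
c=cam("wrist");s=robot.read_state();print(s["t"],s["tool_pos"],s["force"],s["orientation"])
save("w_peg.png",c)
E
```

```text
13.725 [ 0.42865435 -0.15370469  0.10978611] [ 0.06298955 -0.29708403  0.24696547] [ 2.02980885e+00  2.39608612e+00 -5.60008683e-04]
```

View pics/w_peg.png

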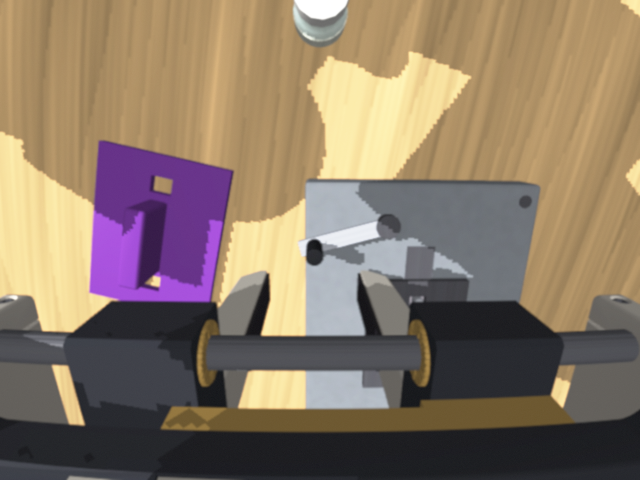

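View pics/t_rel.png

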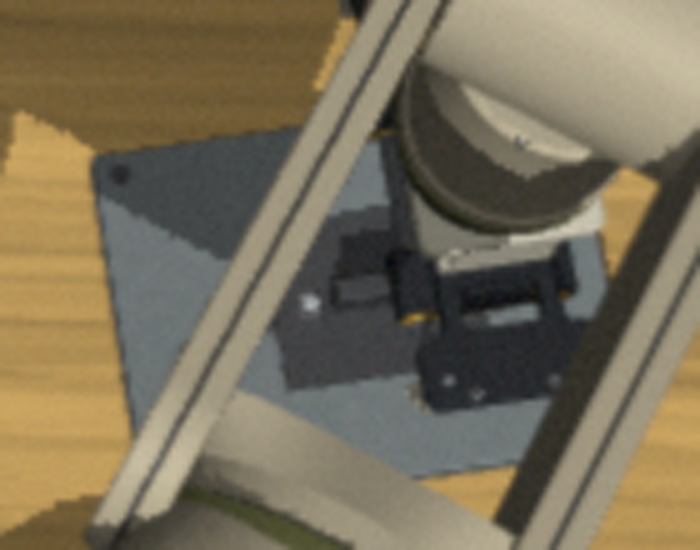

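```bash
python3 - <<'E'
from h import *
c=cam("wrist");w=c["tool_from_camera"];s=robot.read_state()
print("peg",toolpts(c,w,[(315,246.5)],.0418), "pivot",toolpts(c,w,[(389,223)],.0658))
save("w_peg_z.png",c,(290,205,410,275),6)
E
```

```text
peg [[ 8.12353354  0.299341   41.8       ]] pivot [[18.03101624 52.79002059 65.8       ]]
```

View pics/w_peg_z.png

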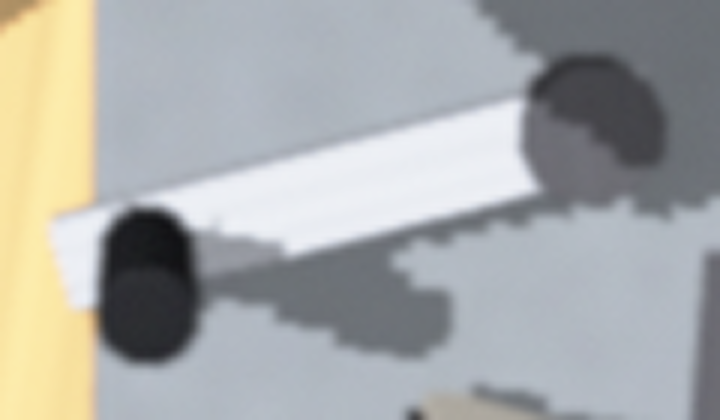

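```bash
python3 - <<'E'
from h import *
c=cam("wrist");w=c["tool_from_camera"];s=robot.read_state()
f=lambda pp:np.array(pp)/6+np.array((290,205))-0.5
print("peg",toolpts(c,w,f([(148,314),(148,363)]),.0418), "peg base",toolpts(c,w,f([(148,250)]),.0678),"pivot",toolpts(c,w,f([(596,125)]),.0658))
E
```

```text
peg [[ 1.07541735 -0.23176786 41.8       ]
 [-4.58553666 -0.22639552 41.8       ]] peg base [[ 0.22508312 -0.18903291 67.8       ]] pivot [[16.329808   52.77246534 65.8       ]]
```

>>> jog_arm([
  [[0,0.001,-0.03],[0,0,0],0],
  [[0,0.001,-0.07],[0,0,0],0],
  [[0,0.001,-0.095],[0,0,0],0],
  [[0,0.001,-0.106],[0,0,0],0],
  [[0,0.001,-0.106],[0,0,0],1],
  [[0,0.001,-0.106],[0,0,0],1],
  [[0,0.001,-0.106],[0,0,0],1],
  [[0,0.001,-0.106],[0,0,0],1],
  [[0,0.001,-0.106],[0,0,0],1],
], newtons=10)

```text
t: 14.95
tool_pos: [0.4291, -0.1531, 0.0464]
orientation: [2.029, 2.395, 0.001]
force: [3.6, 0.7, 1.5]
opening: 0.0113
```

```bash
python3 - <<'E'
from h import *
s=robot.read_state();print(s["t"],s["tool_pos"],s["force"],s["opening"])
R=rz(0.163)
th0=0.283;P=lambda t:0.055*np.array([-np.cos(t),-np.sin(t),0])
for t in np.linspace(th0,1.571,10): print(round(t,3),(R@(P(t)-P(th0))/0.6).round(4))
E
```

```text
14.95 [ 0.42912123 -0.15305787  0.04639457] [3.61741011 0.65664093 1.54228258] 0.01127631489217969
0.283 [0. 0. 0.]
0.426 [ 0.0065 -0.0114  0.    ]
0.569 [ 0.0145 -0.0217  0.    ]
0.712 [ 0.024  -0.0308  0.    ]
0.855 [ 0.0346 -0.0385  0.    ]
0.999 [ 0.0462 -0.0446  0.    ]
1.142 [ 0.0586 -0.0489  0.    ]
1.285 [ 0.0715 -0.0514  0.    ]
1.428 [ 0.0845 -0.0521  0.    ]
1.571 [ 0.0976 -0.0509  0.    ]
```

>>> jog_arm([
  [[0.003,-0.0057,0],[0,0,0],1],
  [[0.0065,-0.0114,0],[0,0,0],1],
  [[0.0105,-0.0167,0],[0,0,0],1],
  [[0.0145,-0.0217,0],[0,0,0],1],
  [[0.019,-0.0264,0],[0,0,0],1],
  [[0.024,-0.0308,0],[0,0,0],1],
  [[0.0292,-0.0348,0],[0,0,0],1],
  [[0.0346,-0.0385,0],[0,0,0],1],
  [[0.0346,-0.0385,0],[0,0,0],1],
  [[0.0346,-0.0385,0],[0,0,0],1],
])

```text
t: 16.2
tool_pos: [0.4491, -0.1787, 0.0465]
orientation: [2.029, 2.394, -0.006]
force: [-6.9, -9.7, 3.3]
opening: 0.0118
```

```bash
python3 - <<'E'
from h import *
s=robot.read_state();print(s["t"],s["tool_pos"],s["force"],s["opening"],s["wrist_torque"])
c=cam("wrist");save("w_mid.png",c)
E
```

```text
16.2 [ 0.44908891 -0.17870601  0.04650115] [-6.90421425 -9.72368316  3.31131718] 0.011775418480134983 [-1.80116086  1.27998872  0.14835987]
```

View pics/w_mid.png

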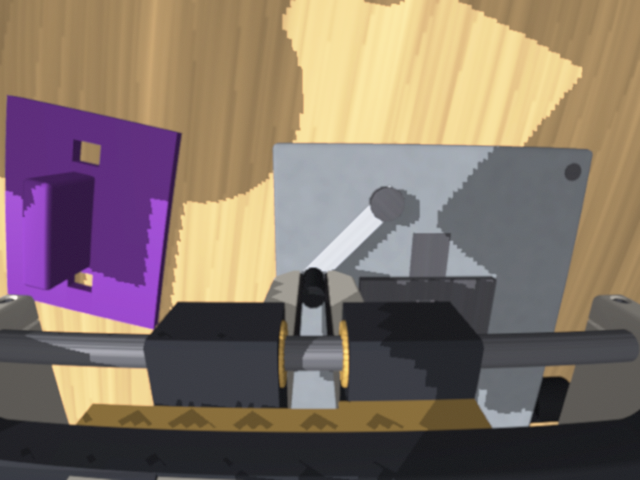

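```bash
python3 - <<'E'
from h import *
c=cam("wrist");w=c["tool_from_camera"];s=robot.read_state();print(s["tool_pos"],s["force"])
save("w_mid_z.png",c,(290,170,420,310),4.2)
pv=toolpts(c,w,[(386.5,205)],.0025)[0];print(pv)
T=cv2.Rodrigues(s["orientation"])[0];print("tool y",np.arctan2(T[1,1],T[0,1]),"tilt",T[:,2])
E
```

```text
[ 0.44905155 -0.17870766  0.04649095] [-7.86992077 -9.78409928  2.94191823]
[42.4962226  36.36277055  2.5       ]
tool y 0.16472332826707412 tilt [ 9.12713634e-05 -4.89163209e-03 -9.99988032e-01]
```

View pics/w_mid_z.png

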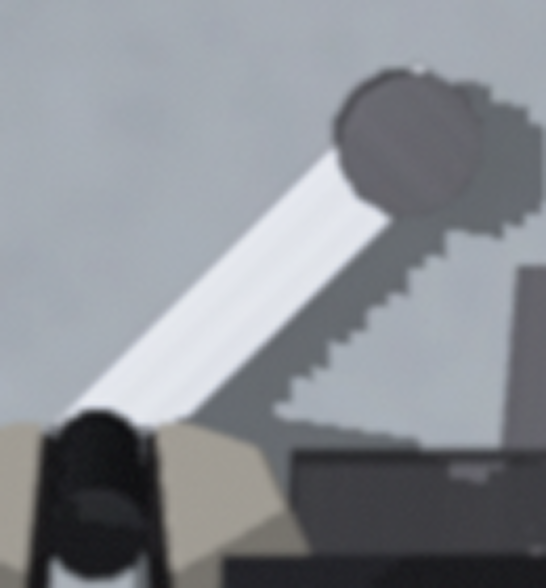

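>>> jog_arm([
  [[0.0055,-0.003,0],[0,0,0],1],
  [[0.0112,-0.0057,0],[0,0,0],1],
  [[0.0175,-0.008,0],[0,0,0],1],
  [[0.0244,-0.0102,0],[0,0,0],1],
  [[0.031,-0.0116,0],[0,0,0],1],
  [[0.0382,-0.0128,0],[0,0,0],1],
  [[0.0452,-0.0132,0],[0,0,0],1],
  [[0.0522,-0.0132,0],[0,0,0],1],
  [[0.0522,-0.0132,0],[0,0,0],1],
  [[0.0522,-0.0132,0],[0,0,0],1],
])

```text
t: 17.55
tool_pos: [0.4808, -0.1871, 0.0465]
orientation: [2.028, 2.393, -0.006]
force: [0.7, -5.9, -0.6]
opening: 0.0113
```

```bash
python3 - <<'E'
from h import *
s=robot.read_state();print(s["t"],s["tool_pos"],s["force"],s["opening"],s["wrist_torque"])
c=cam("wrist");save("w_mid2.png",c,(220,130,460,310),3.2)
E
```

```text
17.55 [ 0.48080684 -0.18708791  0.0465368 ] [ 0.67379081 -5.90528985 -0.6492832 ] 0.011329833024553666 [-0.98217953 -0.12373167  0.013641  ]
```

View pics/w_mid2.png

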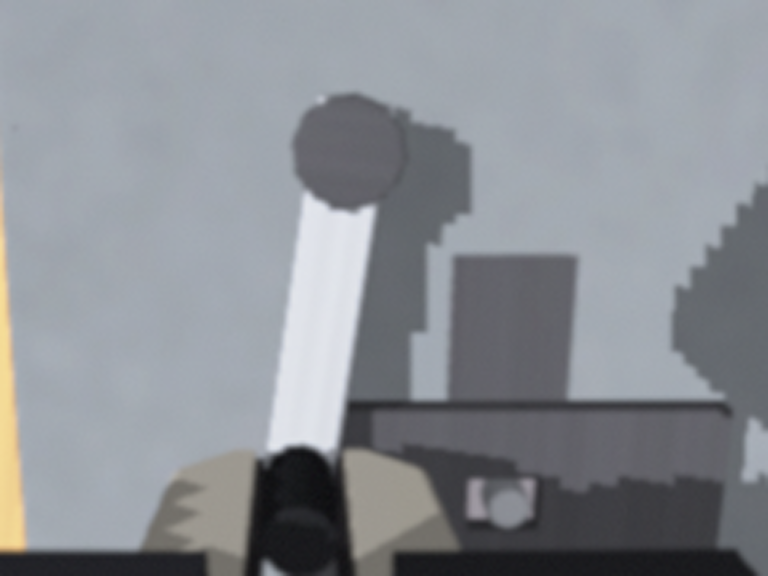

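>>> jog_arm([
  [[0.004,0.0003,0],[0,0,0],1],
  [[0.008,0.0008,0],[0,0,0],1],
  [[0.0115,0.0012,0],[0,0,0],1],
  [[0.0135,0.0016,0],[0,0,0],1],
  [[0.0135,0.0016,0],[0,0,0],1],
])

```text
t: 18.23
tool_pos: [0.4884, -0.1861, 0.0464]
orientation: [2.029, 2.394, -0.007]
force: [-4.7, -3.7, 2.6]
opening: 0.0119
```

>>> jog_arm([
  [[0.0015,0.0003,0],[0,0,0],1],
  [[0.003,0.0005,0],[0,0,0],1],
  [[0.003,0.0005,0],[0,0,0],1],
])

```text
t: 18.6
tool_pos: [0.4886, -0.1861, 0.0463]
orientation: [2.03, 2.396, -0.011]
force: [-10.4, -5.3, 6.5]
opening: 0.0117
```

```bash
python3 - <<'E'
from h import *
s=robot.read_state();print(s["t"],s["tool_pos"],s["force"],s["opening"],s["wrist_torque"])
c=cam("wrist");save("w_end.png",c,(220,130,460,310),3.2)
E
```

```text
18.6 [ 0.48861869 -0.18614169  0.04628342] [-10.41824378  -5.27470745   6.49323965] 0.01173149292132266 [-0.86947827  1.80667919  0.09528977]
```

View pics/w_end.png

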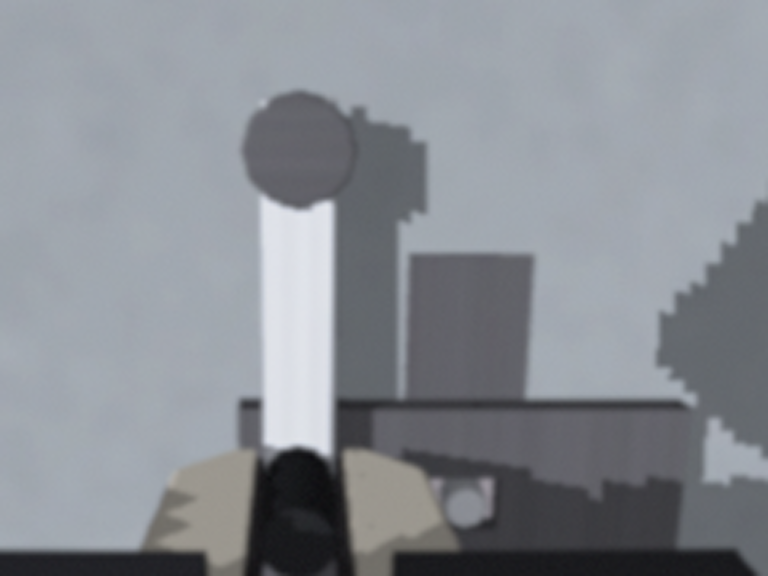

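>>> jog_arm([
  [[0,0,0],[0,0,0],0.45],
  [[0,0,0],[0,0,0],0.45],
  [[-0.001,0,0],[0,0,0],0.45],
  [[-0.001,0,0.03],[0,0,0],0.45],
  [[-0.001,0,0.08],[0,0,0],0.45],
  [[-0.001,0,0.15],[0,0,0],0.45],
  [[-0.001,-0.03,0.22],[0,0,0],0.45],
  [[0.01,-0.08,0.26],[0,0,0],0.45],
  [[0.04,-0.13,0.28],[0,0,0],0.45],
  [[0.04,-0.13,0.28],[0,0,0],0.45],
])

```text
t: 19.9
tool_pos: [0.5138, -0.2661, 0.2169]
orientation: [2.03, 2.391, -0.01]
force: [-0.2, 0.1, -0.2]
opening: 0.0258
```

```bash
python3 - <<'E'
from h import *
s=robot.read_state();print(s["t"],s["tool_pos"],s["force"],s["opening"])
for i in range(4): robot.read_camera("wrist")
c=cam("wrist");save("w_fin.png",c);save("w_fin_z.png",c,(210,40,420,290),2.4)
np.savez("wfin.npz",R=c["R"],t=c["t"],K=c["K"],distortion=c["distortion"],pixels=c["pixels"])
c=cam("scene");save("s_fin.png",c)
E
```

```text
19.9 [ 0.51384504 -0.26611871  0.21692564] [-0.19387495  0.11030133 -0.24582503] 0.025812575243630016
```

View pics/w_fin.png

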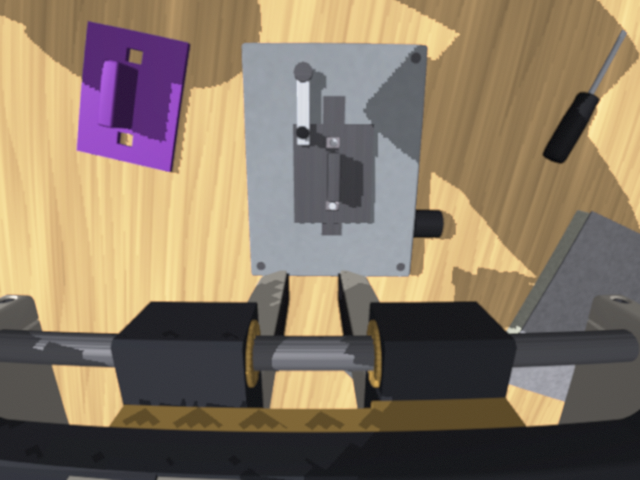

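View pics/s_fin.png

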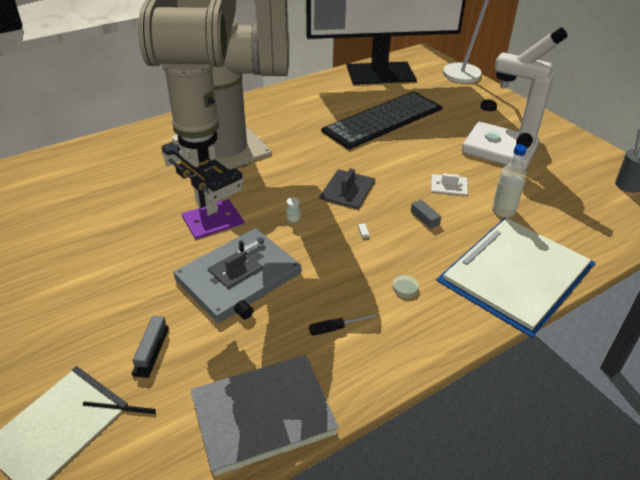

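```bash
python3 - <<'E'
from h import *
c=dict(np.load("wfin.npz"));save("w_fin_z2.png",c,(285,50,385,235),3.2)
E
```

```text
(no output)
```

View pics/w_fin_z2.png

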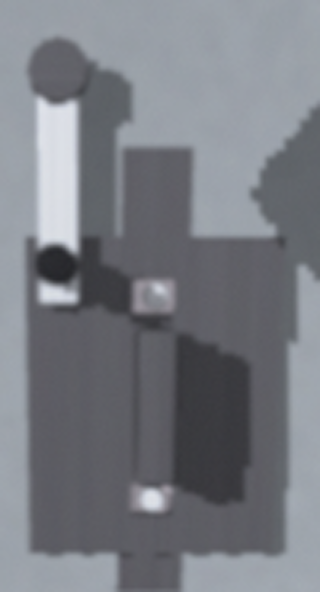

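```bash
python3 - <<'E'
from h import *
c=dict(np.load("wfin.npz"))
f=lambda pp:np.array(pp)/3.2+np.array((285,50))-0.5
def ang(a,b):
    d=a-b;return np.arctan2(-d[0],d[1])
L=unproj(c,f([(36,100),(38,300)]),.042);Rr=unproj(c,f([(78,100),(79,300)]),.042)
print("bar edges yaw",ang(*L),ang(*Rr))
b=unproj(c,np.array([(243,44),(427,46),(411,275),(252,275)],float),.028)
print("bed yaw",ang(b[0]+b[1],b[2]+b[3]))
p=unproj(c,f([(26,238),(295,238),(286,552),(29,552)]),.034);print("plate sides",[np.linalg.norm(p[i]-p[(i+1)%4]).round(4) for i in range(4)],ang(p[0]+p[1],p[2]+p[3]))
st=unproj(c,f([(155,295),(151,498)]),.036);C=b.mean(0);print("plate/studs in bed",((p.mean(0)-C)@rz(.163)).round(4),((st-C)@rz(.163)).round(4))
s=robot.read_state();print(s["t"],s["force"],s["tool_pos"])
E
```

```text
bar edges yaw 0.16456787091843894 0.16790851354735845
bed yaw 0.16399146182111424
plate sides [np.float64(0.0825), np.float64(0.099), np.float64(0.0846), np.float64(0.099)] 0.17122901417116812
plate/studs in bed [ 0.0006 -0.0056  0.006 ] [[-0.0013  0.0268  0.008 ]
 [-0.0015 -0.0367  0.008 ]]
20.2 [ 0.77450047  0.24844738 -0.97965965] [ 0.512148   -0.26309329  0.21385405]
```

```bash
python3 -c "
from plant import robot
print(robot.close_job())"
```

```text
the job is handed in; nothing more can be done
None
```

The stage plate is home on the bed with both studs through its holes, and the clip is swung fully closed over its edge. I handed the job in at about 20 s of robot time; no verdict was reported.

- **Plate:** I took the small dark plate by its rib and lined its front hole up with a stud through the wrist camera. I lowered it in small steps and felt no contact until it seated. The tool then stood at 39.5 mm, as expected for a plate lying flush, with about 8 N of contact force.
- **Clip:** I gripped the peg lightly and led it round to its stop. The readings during the swing reached about 13 N, and about 13 N at the stop. One correction was needed mid-swing because my path ran about 2.5 mm too close to the pivot.
- **Last checks:** In the final pictures both studs show in the holes. The bar is parallel to the bed's long side within about 0.004 rad. The gripper is clear at about 0.21 m, and the jar, slide box, eraser, bottle, screwdriver, dish and stapler look undisturbed in the scene view.
- **Disagreements:** Wrist-camera sizes came out about 1.5% small earlier on. In the last picture the plate's width read 83–85 mm instead of 80, probably because I took a shadow edge for its side. Neither affected the fit.

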